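# Stop a plate-pouring table from rocking

## Robot

A 6-joint arm with a two-finger parallel gripper is mounted at the origin on the work surface. World frame = base frame: x ahead of the robot, y to its left, z up, the work surface at z = 0. Lengths are in m, angles in rad, forces in N, time in s.
With the tool pointing down it reaches from about 0.35 to 0.775 m from the base axis. Payload 7.3 kg.
Tool frame: the origin (TCP) lies between the finger pads; the fingertips stand ahead of it and the grasp point (between the pads) lies 6 mm ahead of it (robot.tip_extent is the x of the fingertips in the tool frame, in m); x points along the fingers, z is the direction in which the jaws open and shut, and the axes are right-handed (so a half turn about x gives the same grasp; the last joint's range is limited). The gripper opens to 92 mm and grips with 3 to 60 N. Pads are 19 mm wide; open, the fingers measure 130 mm over their backs; the gripper's body (75 mm by 190 mm) begins 47 mm behind the grasp point.
Start: joints at [-1.405, 0.342, 1.524, -0, 1.275, -0.146], TCP at [0.161, -0.5, 0.252] pointing down, gripper open.
Joint ranges: [-2.53, 2.53], [-0.77, 2.02], [0.04, 2.7], [-1, 4.14], [0.28, 2.66], [-3.11, 3.11]. Speed limits (rad/s): [2.57, 2.57, 3.14, 3.14, 3.14, 3.14].

## Interface

Orientations are given as [roll, pitch, yaw] about the fixed x, y, z axes, in that order (R = Rz(yaw) Ry(pitch) Rx(roll)).
In Python, from cell import robot gives the robot as it stands. The module is installed in compiled form; this text tells all that it offers.
- The arm moves only by the shell command python3 -m creep 'ROWS' [FORCE]. ROWS is JSON, a list of rows, each an object with "translation": the shift along the tool's x, y, z in m, a list of three; "twist": the turn, a rotation vector about the tool's x, y, z in rad, a list of three; "hand": the opening in per cent of the stroke, from 0 (shut) to 100 (fully open). A call has 1 to 5 rows; each row is the pose to reach, as a shift and turn from the pose measured when the call began, along the tool's axes at that moment; what a row does not reach only later rows make up. A row lasts 1/10 s, in which the tool goes at most 50 mm and 8.59 degrees, less where a joint would pass 70% of its speed; a pose out of reach is approached as far as the arm can. A call with a gripper value outside its range is refused whole. The fingers move at their own pace and stop on an object; FORCE is the grip in N (left out, the last holds). Time passes only in rows, so rows that repeat a pose let the fingers close. It gives the time, the measured TCP pose, the force and the opening at its end, in the units of the state.
- robot.observe(): the state, without advancing time (a new reading comes with each control period).
- robot.read_camera(name): name is "scene" or "top" or "wrist"; returns the picture (400x640x3 uint8, blue, green, red); there is no depth.
- robot.calibration(name): a dict with "intrinsics" (3x3 intrinsics, pixels), "cam_to_world" (4x4, takes a point from camera to world coordinates); the wrist camera has in their place "mount" (4x4, takes a point from camera to tool coordinates, whose origin is the TCP and whose axes are the tool frame's). Camera axes: x right, y up, looking along -z (the intrinsics and any distortion apply to the point x, -y, -z); pixel columns grow to the right and rows downward; lengths in m; the calibration is good to about 2 mm. A picture is of the moment at which its call begins: read the wrist's pose just before it. calibration takes no time and is no camera call.
- robot.hand_in(): hands the job in, once; it reports no verdict.
The state is a dict: "time": time; "qpos": joint angles; "qvel": joint speeds; "joint_efforts": joint torques, N m; "tool_pos": TCP position; "tool_rot": TCP orientation; "contact_force": force on the tool from outside, world axes, zero at the start; "torque": the same for the moment, N m; "opening": finger opening in m.
Only numpy, scipy, OpenCV 4.12 (cv2) and the standard library are available. Lean on these libraries where they do the work, as an engineer would, in place of code of your own. Each camera call takes 0.05 s, during which the arm holds its last target. There are 200 camera calls.

## Task

The square metal levelling table on the round mat rocks, because one of its four screw feet has been wound up off its disc. Find that screw and turn its knob down until all four feet bear firmly on their discs and the table stands level and no longer rocks when a corner is pressed. Keep the table in its place with the stack of dishes standing on it, and do not disturb the jar and the forceps beside the mat.

Things in the scene. Friction and masses are not known exactly. Their poses are not given: they have to be found in the camera images.
- levtable: Levelling table for pouring culture plates: a square metal plate 240 x 240 x 10 mm, loose, 4 kg in all, its top 46 mm above the bench, on four screw feet. Origin at the centre of the plate's underside, z up, sides along x and y. A knob stands at each corner; two spirit levels (60 x 20 mm, 18 mm high) sit at (0, +98) along x and (-98, 0) mm along y. One foot, unknown which, is 4 to 7 mm too short (wound up).
- plate_top (a point): Centre of the plate's upper face. The plate rocks about the diagonal between the short foot's two neighbours; it may start level or leaning on that foot. With each knob pressed by 3 to 5 N in turn, the corner of the short foot comes to rest lowest: as much below the opposite corner, pressed alike, as it is short. Once all feet bear, 5 N down and then up moves a corner less than 1 mm in all.
- bubble_x (a point): Bubble, 13 mm long, of the tubular spirit level that lies along the table's x; it drifts 3 mm towards the high end for each degree of tilt.
- vial_x (a point): Middle of that level's tube, between its two black lines, where the bubble lies when the plate is level.
- bubble_y (a point): Bubble of the like spirit level that lies along the table's y.
- vial_y (a point): Middle of that second level's tube.
- knob_a_grip (a point): Knob at the plate's corner (+85, +85) mm in the table's frame: fluted, black, upright, 45 mm in diameter, 30 mm high, from 5 to 35 mm above the plate. This point is on its axis, 10 mm below its top, where fingers take it from above. It is captive: it turns but keeps its height, while a keyed spindle under it moves the foot, 8 mm a turn, down when turned clockwise seen from above.
- knob_b_grip (a point): Knob at the plate's corner (-85, +85) mm in the table's frame: fluted, black, upright, 45 mm in diameter, 30 mm high, from 5 to 35 mm above the plate. This point is on its axis, 10 mm below its top, where fingers take it from above. Works as knob_a. Turning takes about 0.06 to 0.1 N m and it stays where it is left; it can turn at least half a turn past the right place.
- knob_c_grip (a point): Knob at the plate's corner (-85, -85) mm in the table's frame: fluted, black, upright, 45 mm in diameter, 30 mm high, from 5 to 35 mm above the plate. This point is on its axis, 10 mm below its top, where fingers take it from above. Works as knob_a. The feet are rubber, 20 N/mm each, and carry about 10 N each when evenly loaded.
- knob_d_grip (a point): Knob at the plate's corner (+85, -85) mm in the table's frame: fluted, black, upright, 45 mm in diameter, 30 mm high, from 5 to 35 mm above the plate. This point is on its axis, 10 mm below its top, where fingers take it from above. Works as knob_a. From the short foot's first touch to even loads takes about a quarter turn more; half a turn past first touch is too far.
- disc_a: Fixed steel foot disc, 56 mm across and 4 mm thick, on the 3 mm mat under the foot of knob_a; the foot is a rubber dome 33 mm wide. Origin at the disc's underside.
- disc_b: Fixed steel foot disc, 56 mm across and 4 mm thick, on the 3 mm mat under the foot of knob_b; the foot is a rubber dome 33 mm wide. Origin at the disc's underside.
- disc_c: Fixed steel foot disc, 56 mm across and 4 mm thick, on the 3 mm mat under the foot of knob_c; the foot is a rubber dome 33 mm wide. Origin at the disc's underside.
- disc_d: Fixed steel foot disc, 56 mm across and 4 mm thick, on the 3 mm mat under the foot of knob_d; the foot is a rubber dome 33 mm wide. Origin at the disc's underside.
- dishes_mid (a point): Stack of three clear plastic culture dishes, loose, 91 mm across and 46 mm high, about 120 g, standing near the middle of the plate; point at its centre, half-way up. Bystander.
- jar: Small amber jar, 52 mm across, 62 mm high, standing beside the mat; origin under its centre. Bystander.
- forceps: Steel forceps, 140 mm long, lying beside the mat; origin at mid-length on the bench. Bystander.
There are look-alikes about, which are no part of the job. Of the things that look like the part that bears dishes_mid, the middle-sized one is meant.

How it is judged:
At the end, for the whole second after the job is handed in: Each of the four feet presses on its own disc with more than 3 N (an even share is about 10 N), the table is level within 0.012 rad, at rest and within 20 mm of where it stood, and the dishes stand upright on it within 45 mm of its middle (contact force between levtable and disc_a above 3 N and contact force between levtable and disc_b above 3 N and contact force between levtable and disc_c above 3 N and contact force between levtable and disc_d above 3 N and angle between levtable's own z axis and vertical below 0.012 rad and linear speed of levtable below 0.01 m/s and angular speed of levtable below 0.05 rad/s and distance of levtable from where it was at the start of the episode below 0.02 m and angle between dishes_mid's own z axis and vertical below 0.1 rad and horizontal distance between dishes_mid and plate_top below 0.045 m); the robot touches nothing.
It fails at once if the dishes on the table tipped over or pushed more than 45 mm from its middle (angle between dishes_mid's own z axis and vertical above 0.35 rad or horizontal distance between dishes_mid and plate_top above 0.045 m).
It fails at once if the table pushed 20 mm out of place or tipped up by more than 0.1 rad (distance of levtable from where it was at the start of the episode above 0.02 m or angle between levtable's own z axis and vertical above 0.1 rad).
It fails at once if the jar or the forceps beside the mat pushed more than 30 mm, or the jar knocked over (distance of any of jar, forceps from where it was at the start of the episode above 0.03 m or angle between jar's own z axis and vertical above 0.5 rad).
It also fails if it takes over 72 s, if anything falls off the work surface, if the arm or the gripper's body presses on something with over 40 N, if the wrist force passes 120 N, or if a joint passes its speed limit or range.

## Working session

There is one attempt and no reset: what is moved stays moved. The work goes in short steps, Python scripts to look and compute and a shell command to move; the robot and the scene stay as the last step left them, time stands still between calls to the robot, and variables do not carry over. Pictures are saved under pics/ and viewed, about 8 in all and at most 12, crops included, and the job is handed in when it is done.

```bash
mkdir -p pics; python3 - <<'E'
from cell import robot
import cv2,numpy as np
np.set_printoptions(precision=4,suppress=True)
s=robot.observe();print(s)
for n in("top","scene"):
    im=robot.read_camera(n);cv2.imwrite(f"pics/{n}0.png",im);print(n,robot.calibration(n))
print(robot.calibration("wrist"),robot.tip_extent)
E
```

```text
{'time': 0.0, 'qpos': array([-1.405 ,  0.3427,  1.525 ,  0.    ,  1.2754, -0.146 ]), 'qvel': array([-0.    ,  0.0009, -0.0014, -0.0006,  0.0015,  0.0018]), 'joint_efforts': array([  0.0001, -43.1251, -24.4217,   0.0717,   0.0558,  -0.0001]), 'tool_pos': array([ 0.161 , -0.4993,  0.251 ]), 'tool_rot': array([2.9823, 1.5693, 1.7233]), 'contact_force': array([ 0.1958, -0.6789, -0.2535]), 'torque': array([ 0.0364, -0.0294, -0.0144]), 'opening': 0.09190990826171785}
top {'intrinsics': array([[496.784 ,   0.    , 317.6679],
       [  0.    , 496.784 , 194.8012],
       [  0.    ,   0.    ,   1.    ]]), 'cam_to_world': array([[-0.0289,  0.9928, -0.1161,  0.3623],
       [-0.9995, -0.0302, -0.0092,  0.0289],
       [-0.0127,  0.1158,  0.9932,  1.4548],
       [ 0.    ,  0.    ,  0.    ,  1.    ]])}
scene {'intrinsics': array([[431.222 ,   0.    , 315.0071],
       [  0.    , 431.222 , 207.5755],
       [  0.    ,   0.    ,   1.    ]]), 'cam_to_world': array([[ 0.243 , -0.7656,  0.5956,  1.1594],
       [ 0.97  ,  0.1943, -0.146 , -0.1173],
       [-0.0039,  0.6133,  0.7899,  0.928 ],
       [ 0.    ,  0.    ,  0.    ,  1.    ]])}
{'intrinsics': array([[325.0962,   0.    , 318.7295],
       [  0.    , 325.0962, 202.105 ],
       [  0.    ,   0.    ,   1.    ]]), 'mount': array([[ 0.0002,  0.308 , -0.9514, -0.1326],
       [ 0.0003,  0.9514,  0.308 ,  0.0848],
       [ 1.    , -0.0003,  0.0001,  0.0004],
       [ 0.    ,  0.    ,  0.    ,  1.    ]])} 0.025
```

View pics/top0.png

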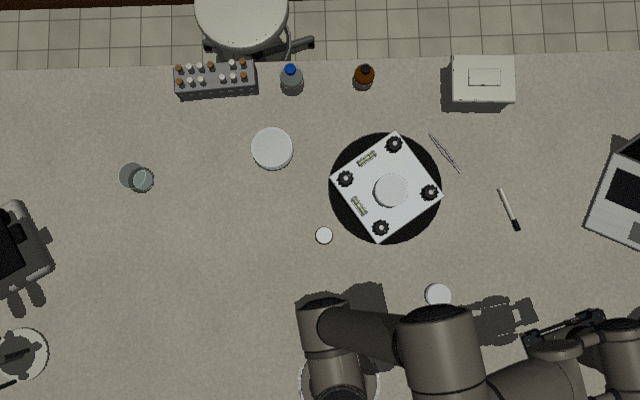

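View pics/scene0.png

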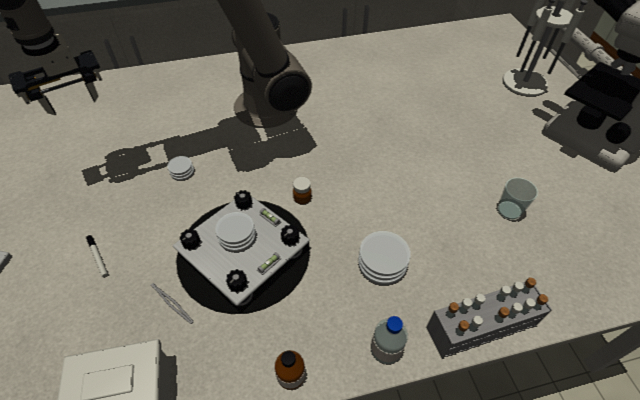

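Top view: the levelling table is on the mat at (387,188). Its knobs are at (394,144), (345,179), (380,228) and (430,192), and its spirit levels at (367,158) and (358,205). The levels meet at (345,179), so that knob is b; counter-clockwise from it, c is (380,228), d (430,192) and a (394,144). There are three dish-stack look-alikes: large (272,148), middle (390,190) and small (437,294). The middle one stands on the table. The jar is at (324,235) and the forceps at (445,152).

```bash
cat >h.py <<'E'
from cell import robot
import cv2,numpy as np
from scipy.spatial.transform import Rotation as R
np.set_printoptions(precision=4,suppress=True)
def toolT():
    s=robot.observe();T=np.eye(4);T[:3,:3]=R.from_euler('xyz',s['tool_rot']).as_matrix();T[:3,3]=s['tool_pos'];return T
def cast(n,px,z,T=None):
    c=robot.calibration(n);M=c['cam_to_world'] if n!='wrist' else T@c['mount'];K=c['intrinsics']
    d=np.linalg.inv(K)@[px[0],px[1],1];d=M[:3,:3]@[d[0],-d[1],-d[2]];o=M[:3,3]
    return o+d*(z-o[2])/d[2]
def proj(n,P,T=None):
    c=robot.calibration(n);M=c['cam_to_world'] if n!='wrist' else T@c['mount'];K=c['intrinsics']
    p=M[:3,:3].T@(np.array(P)-M[:3,3]);p=K@[p[0],-p[1],-p[2]];return p[:2]/p[2]
def go(P):
    "shift in tool axes to bring TCP to world P"
    T=toolT();return T[:3,:3].T@(np.array(P)-T[:3,3])
E
python3 - <<'E'
from h import *
im=cv2.imread('pics/top0.png');g=im.max(2)
P={}
for n,(u,v) in dict(a=(394,144),b=(345,179),c=(380,228),d=(430,192)).items():
    w=g[v-12:v+13,u-12:u+13]<70
    k,l,st,ce=cv2.connectedComponentsWithStats(w.astype(np.uint8))
    i=l[12,12]; print(n,ce[i]+[u-12,v-12],st[i])
    P[n]=cast('top',(u,v),.075);print(P[n])
m=np.mean(list(P.values()),0);print('mid',m,'yaw',np.degrees(np.arctan2(*(P['a']-P['b'])[1::-1])),np.linalg.norm(P['a']-P['b']))
print('dishes',cast('top',(390,190),.092),'jar',cast('top',(324,235),.062),'forceps',cast('top',(445,152),0))
T=toolT();print(T)
cv2.imwrite('pics/crop.png',cv2.resize(im[125:255,310:460],None,fx=4,fy=4,interpolation=cv2.INTER_CUBIC))
E
```

```text
a [394.3217 144.6683] [  0   0  25  25 401]
[ 0.6615 -0.178   0.075 ]
b [346.5569 179.1429] [  0   0  25  25 413]
[ 0.566  -0.0362  0.075 ]
c [380.025 226.665] [  0   0  25  25 400]
[ 0.4259 -0.1282  0.075 ]
d [429.4086 192.2234] [  0   0  25  25 394]
[ 0.522  -0.2718  0.075 ]
mid [ 0.5438 -0.1536  0.075 ] yaw -56.01426181207792 0.1709928383306255
dishes [ 0.529  -0.1584  0.092 ] jar [0.4116 0.0274 0.062 ] forceps [ 0.6488 -0.3391  0.    ]
[[-0.0002  0.9518  0.3068  0.161 ]
 [ 0.0013  0.3068 -0.9518 -0.4994]
 [-1.      0.0002 -0.0013  0.2511]
 [ 0.      0.      0.      1.    ]]
```

View pics/crop.png

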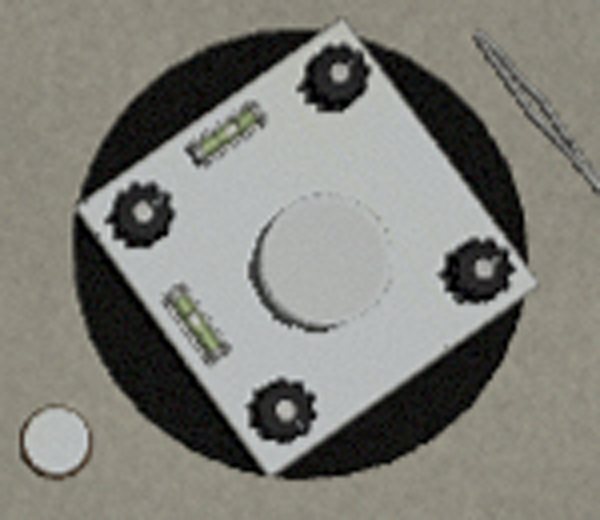

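Crop: plate, fluted knobs and levels confirmed; dishes near the middle. Now I move over the table with the fingers closing.

```bash
python3 -m creep '[{"translation":[0,0.047,-0.021],"twist":[0,0,0],"hand":0},{"translation":[0,0.094,-0.042],"twist":[0,0,0],"hand":0},{"translation":[0,0.141,-0.063],"twist":[0,0,0],"hand":0},{"translation":[0,0.188,-0.084],"twist":[0,0,0],"hand":0},{"translation":[0,0.235,-0.105],"twist":[0,0,0],"hand":0}]' 20
python3 -m creep '[{"translation":[0,0.047,-0.021],"twist":[0,0,0],"hand":0},{"translation":[0,0.094,-0.042],"twist":[0,0,0],"hand":0},{"translation":[0,0.141,-0.063],"twist":[0,0,0],"hand":0},{"translation":[0,0.188,-0.084],"twist":[0,0,0],"hand":0},{"translation":[0,0.235,-0.105],"twist":[0,0,0],"hand":0}]'
python3 -m creep '[{"translation":[0,0,0],"twist":[0,0,0],"hand":0},{"translation":[0,0,0],"twist":[0,0,0],"hand":0}]'
python3 - <<'E'
from h import *
T=toolT();im=robot.read_camera('wrist');cv2.imwrite('pics/w1.png',im);np.save('w1.npy',T);print(T,robot.observe()['qpos'],robot.observe()['contact_force'])
E
```

```text
time: 0.6
tool_pos: [0.3479, -0.3308, 0.2511]
tool_rot: [3.104, 1.569, 1.844]
contact_force: [0.6, -0.7, -0.2]
opening: 0.0565
time: 1.1
tool_pos: [0.5336, -0.1632, 0.251]
tool_rot: [-2.954, 1.569, 2.07]
contact_force: [0.4, -1.1, -0.3]
opening: 0.0165
time: 1.3
tool_pos: [0.5339, -0.1621, 0.2502]
tool_rot: [-2.561, 1.567, 2.466]
contact_force: [-0.4, -0.2, 0.2]
opening: 0.0021
[[-0.0026  0.951   0.3092  0.5339]
 [ 0.0021  0.3092 -0.951  -0.1621]
 [-1.     -0.0019 -0.0028  0.2502]
 [ 0.      0.      0.      1.    ]] [-0.4346  0.4045  1.4324  0.0007  1.3077  0.8236] [-0.7185 -0.3911 -0.2119]
```

View pics/w1.png

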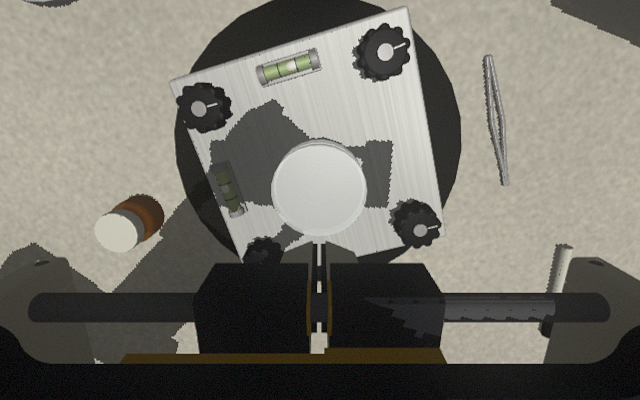

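Wrist view: knob caps at a (386,52), b (198,108) and d (421,229), with c half hidden at (262,250). The x bubble is near (290,66). White pointer lines on the caps will show how far a knob turns.

```bash
python3 - <<'E'
from h import *
T=np.load('w1.npy')
t={n:cast('top',p,.081) for n,p in dict(a=(395,143),b=(345.75,178),c=(381.25,227.5),d=(431.25,192.25)).items()}
w={n:cast('wrist',p,.081,T) for n,p in dict(a=(386,52),b=(198,108),d=(421,229)).items()}
for n in t: print(n,t[n],w.get(n))
mid=(w['b']+w['d'])/2; print(mid, 'c from wrist',2*mid-w['a'], np.linalg.norm(w['b']-w['d']))
im=cv2.imread('pics/w1.png')
cv2.imwrite('pics/b1.png',np.hstack([cv2.resize(im[40:95,250:330],None,fx=5,fy=5,interpolation=2),cv2.resize(im[155:225,200:250],None,fx=4,fy=4,interpolation=2)[:275]]))
E
```

```text
a [ 0.663 -0.18   0.081] [ 0.6662 -0.1789  0.081 ]
b [ 0.5678 -0.0381  0.081 ] [ 0.5718 -0.0363  0.081 ]
c [ 0.4269 -0.131   0.081 ] None
d [ 0.5205 -0.2739  0.081 ] [ 0.5261 -0.2722  0.081 ]
[ 0.549  -0.1543  0.081 ] c from wrist [ 0.4317 -0.1296  0.081 ] 0.24037556160932386
```

View pics/b1.png

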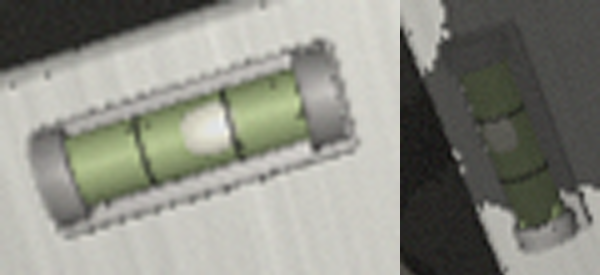

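The x bubble is off towards a (+x) and the y bubble towards b (+y). So a is high and the table leans on c: c is probably the short foot. I'll confirm and measure by pressing a, then c.

```bash
python3 -m creep '[{"translation":[0.03,0.04,0.019],"twist":[0,0,0],"hand":0},{"translation":[0.06,0.08,0.038],"twist":[0,0,0],"hand":0},{"translation":[0.1,0.119,0.057],"twist":[0,0,0],"hand":0},{"translation":[0.13,0.119,0.057],"twist":[0,0,0],"hand":0},{"translation":[0.13,0.119,0.057],"twist":[0,0,0],"hand":0}]'
python3 -m creep '[{"translation":[0,0,0],"twist":[0,0,0],"hand":0},{"translation":[0,0,0],"twist":[0,0,0],"hand":0}]'
```

```text
time: 1.85
tool_pos: [0.6603, -0.1812, 0.1126]
tool_rot: [-2.295, 1.555, 2.728]
contact_force: [-0.9, 0.6, -0.5]
opening: 0.0007
time: 2.05
tool_pos: [0.6595, -0.1825, 0.1142]
tool_rot: [-2.276, 1.556, 2.745]
contact_force: [0.3, -0.0, -0.2]
opening: 0.0005
```

```bash
python3 -m creep '[{"translation":[0.004,0.006,-0.002],"twist":[0,0,0],"hand":0},{"translation":[0.005,0.006,-0.002],"twist":[0,0,0],"hand":0},{"translation":[0.006,0.006,-0.002],"twist":[0,0,0],"hand":0},{"translation":[0.007,0.006,-0.002],"twist":[0,0,0],"hand":0},{"translation":[0.007,0.006,-0.002],"twist":[0,0,0],"hand":0}]'
python3 -m creep '[{"translation":[0.001,0,0],"twist":[0,0,0],"hand":0},{"translation":[0.002,0,0],"twist":[0,0,0],"hand":0},{"translation":[0.002,0,0],"twist":[0,0,0],"hand":0}]'
```

```text
time: 2.55
tool_pos: [0.6645, -0.1787, 0.1074]
tool_rot: [-2.275, 1.556, 2.746]
contact_force: [0.3, -0.1, 1.2]
opening: 0.0002
time: 2.85
tool_pos: [0.6648, -0.1787, 0.1059]
tool_rot: [-2.284, 1.557, 2.737]
contact_force: [1.5, -0.1, 4.0]
opening: -0.0
```

```bash
python3 -m creep '[{"translation":[0,0,0],"twist":[0,0,0],"hand":0},{"translation":[0,0,0],"twist":[0,0,0],"hand":0}]'
python3 -m creep '[{"translation":[0.001,0,0],"twist":[0,0,0],"hand":0},{"translation":[0.001,0,0],"twist":[0,0,0],"hand":0},{"translation":[0.001,0,0],"twist":[0,0,0],"hand":0}]'
```

```text
time: 3.05
tool_pos: [0.6649, -0.1787, 0.106]
tool_rot: [-2.282, 1.557, 2.739]
contact_force: [0.6, -0.1, 3.0]
opening: 0.0003
time: 3.35
tool_pos: [0.6651, -0.1788, 0.1056]
tool_rot: [-2.287, 1.558, 2.734]
contact_force: [-0.1, 0.4, 6.2]
opening: 0.0004
```

```bash
python3 -m creep '[{"translation":[-0.05,0,0],"twist":[0,0,0],"hand":0},{"translation":[-0.06,-0.045,-0.025],"twist":[0,0,0],"hand":0},{"translation":[-0.06,-0.09,-0.05],"twist":[0,0,0],"hand":0},{"translation":[-0.06,-0.135,-0.075],"twist":[0,0,0],"hand":0},{"translation":[-0.06,-0.18,-0.1],"twist":[0,0,0],"hand":0}]'
python3 -m creep '[{"translation":[0,-0.029,-0.019],"twist":[0,0,0],"hand":0},{"translation":[0.03,-0.029,-0.019],"twist":[0,0,0],"hand":0},{"translation":[0.048,-0.029,-0.019],"twist":[0,0,0],"hand":0},{"translation":[0.048,-0.029,-0.019],"twist":[0,0,0],"hand":0},{"translation":[0.048,-0.029,-0.019],"twist":[0,0,0],"hand":0}]'
python3 -c "
from h import *
print(toolT(),go([.4295,-.130,.108]))"
```

```text
time: 3.85
tool_pos: [0.4682, -0.1392, 0.1676]
tool_rot: [-2.278, 1.557, 2.743]
contact_force: [0.5, -0.4, 0.2]
opening: 0.0002
time: 4.35
tool_pos: [0.4342, -0.1297, 0.1201]
tool_rot: [-2.28, 1.556, 2.741]
contact_force: [0.1, 0.1, 0.0]
opening: 0.0005
[[-0.0135  0.9525  0.3041  0.4342]
 [ 0.0057  0.3042 -0.9526 -0.1297]
 [-0.9999 -0.0112 -0.0096  0.1201]
 [ 0.      0.      0.      1.    ]] [ 0.0122 -0.0044 -0.001 ]
```

```bash
python3 -m creep '[{"translation":[0.006,-0.004,-0.001],"twist":[0,0,0],"hand":0},{"translation":[0.012,-0.004,-0.001],"twist":[0,0,0],"hand":0},{"translation":[0.014,-0.004,-0.001],"twist":[0,0,0],"hand":0},{"translation":[0.016,-0.004,-0.001],"twist":[0,0,0],"hand":0},{"translation":[0.016,-0.004,-0.001],"twist":[0,0,0],"hand":0}]'
python3 -m creep '[{"translation":[0.001,0,0],"twist":[0,0,0],"hand":0},{"translation":[0.002,0,0],"twist":[0,0,0],"hand":0},{"translation":[0.002,0,0],"twist":[0,0,0],"hand":0}]'
```

```text
time: 4.85
tool_pos: [0.4299, -0.1299, 0.104]
tool_rot: [-2.281, 1.556, 2.741]
contact_force: [0.7, 0.4, -0.1]
opening: 0.0006
time: 5.15
tool_pos: [0.4298, -0.1298, 0.1019]
tool_rot: [-2.283, 1.556, 2.738]
contact_force: [-1.1, -0.5, -0.1]
opening: 0.0006
```

```bash
python3 -m creep '[{"translation":[0.001,0,0],"twist":[0,0,0],"hand":0},{"translation":[0.002,0,0],"twist":[0,0,0],"hand":0},{"translation":[0.002,0,0],"twist":[0,0,0],"hand":0}]'
python3 -m creep '[{"translation":[0.001,0,0],"twist":[0,0,0],"hand":0},{"translation":[0.001,0,0],"twist":[0,0,0],"hand":0}]'
```

```text
time: 5.45
tool_pos: [0.4298, -0.1298, 0.1]
tool_rot: [-2.279, 1.556, 2.742]
contact_force: [-0.4, 1.1, 2.7]
opening: 0.0007
time: 5.65
tool_pos: [0.4298, -0.1298, 0.0995]
tool_rot: [-2.273, 1.556, 2.748]
contact_force: [-2.0, 1.3, 7.9]
opening: 0.0003
```

Pressed at 4 N, a rests at z 0.1059 and c at 0.0999. Foot c is therefore about 6.0 mm short, which needs about 0.75 turn (270°) clockwise. I'll lift, unwind the wrist, and look at c.

```bash
python3 -m creep '[{"translation":[-0.05,0,0],"twist":[-0.14,0,0],"hand":65},{"translation":[-0.1,0.0,0],"twist":[-0.29,0,0],"hand":65},{"translation":[-0.12,0.05,0],"twist":[-0.44,0,0],"hand":65},{"translation":[-0.12,0.1,0],"twist":[-0.59,0,0],"hand":65},{"translation":[-0.12,0.12,0],"twist":[-0.74,0,0],"hand":65}]'
for i in 1 2 3; do :; done
python3 -m creep '[{"translation":[0,0,0],"twist":[-0.15,0,0],"hand":65},{"translation":[0,0,0],"twist":[-0.3,0,0],"hand":65},{"translation":[0,0,0],"twist":[-0.45,0,0],"hand":65},{"translation":[0,0,0],"twist":[-0.6,0,0],"hand":65},{"translation":[0,0,0],"twist":[-0.75,0,0],"hand":65}]'
python3 -m creep '[{"translation":[0,0,0],"twist":[-0.15,0,0],"hand":65},{"translation":[0,0,0],"twist":[-0.3,0,0],"hand":65},{"translation":[0,0,0],"twist":[-0.45,0,0],"hand":65},{"translation":[0,0,0],"twist":[-0.6,0,0],"hand":65},{"translation":[0,0,0],"twist":[-0.75,0,0],"hand":65}]'
python3 -m creep '[{"translation":[0,0,0],"twist":[-0.15,0,0],"hand":65},{"translation":[0,0,0],"twist":[-0.3,0,0],"hand":65},{"translation":[0,0,0],"twist":[-0.45,0,0],"hand":65},{"translation":[0,0,0],"twist":[-0.6,0,0],"hand":65},{"translation":[0,0,0],"twist":[-0.75,0,0],"hand":65}]'
python3 - <<'E'
from h import *
print(robot.observe()['qpos']);print(toolT())
E
```

```text
time: 6.15
tool_pos: [0.5489, -0.093, 0.2192]
tool_rot: [-3.111, 1.56, 2.658]
contact_force: [-1.2, -0.2, -0.2]
opening: 0.0359
time: 6.65
tool_pos: [0.5489, -0.0929, 0.2188]
tool_rot: [2.427, 1.559, 2.662]
contact_force: [-0.6, 0.1, -0.8]
opening: 0.0595
time: 7.15
tool_pos: [0.5488, -0.0929, 0.2185]
tool_rot: [1.688, 1.559, 2.672]
contact_force: [-0.0, 0.9, -0.4]
opening: 0.0595
time: 7.65
tool_pos: [0.5487, -0.0929, 0.2182]
tool_rot: [0.939, 1.559, 2.674]
contact_force: [-0.2, 0.0, -0.1]
opening: 0.0595
[-0.3064  0.4335  1.4791  0.0021  1.2411 -2.0417]
[[-0.011  -0.9866 -0.163   0.5487]
 [ 0.0055 -0.1631  0.9866 -0.0929]
 [-0.9999  0.0099  0.0073  0.2182]
 [ 0.      0.      0.      1.    ]]
```

```bash
python3 - <<'E'
from h import *
T=toolT();im=robot.read_camera('wrist');cv2.imwrite('pics/w2.png',im);np.save('w2.npy',T)
print(proj('wrist',[.4295,-.13,.079],T))
E
```

```text
[295.1205  42.6144]
```

View pics/w2.png

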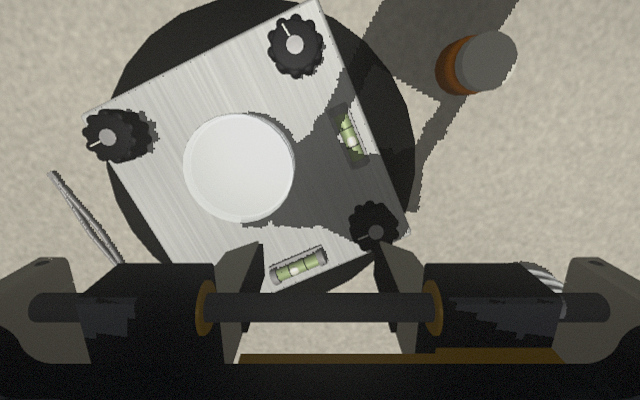

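Knob c's cap is at (295,44), against a predicted (295,43), so its position is confirmed. Its pointer runs to (285,23).

```bash
python3 -c "
from h import *
print(go([.430,-.130,.15]),go([.430,-.130,.073]))"
```

```text
[ 0.0693  0.1226 -0.0168] [ 0.1463  0.1218 -0.0174]
```

```bash
python3 -m creep '[{"translation":[0.01,0.045,-0.006],"twist":[0,0,0],"hand":65},{"translation":[0.03,0.085,-0.012],"twist":[0,0,0],"hand":65},{"translation":[0.06,0.122,-0.017],"twist":[0,0,0],"hand":65},{"translation":[0.09,0.122,-0.017],"twist":[0,0,0],"hand":65},{"translation":[0.09,0.122,-0.017],"twist":[0,0,0],"hand":65}]'
python3 -c "
from h import *
print(go([.430,-.130,.073]))"
```

```text
time: 8.2
tool_pos: [0.4279, -0.1293, 0.1268]
tool_rot: [0.934, 1.552, 2.672]
contact_force: [0.4, 0.2, 1.3]
opening: 0.0596
[ 0.0538 -0.0028 -0.0016]
```

```bash
python3 -m creep '[{"translation":[0.02,-0.002,-0.0015],"twist":[0,0,0],"hand":65},{"translation":[0.04,-0.002,-0.0015],"twist":[0,0,0],"hand":65},{"translation":[0.053,-0.002,-0.0015],"twist":[0,0,0],"hand":65},{"translation":[0.053,-0.002,-0.0015],"twist":[0,0,0],"hand":65}]'
python3 -m creep '[{"translation":[0,0,0],"twist":[0,0,0],"hand":40},{"translation":[0,0,0],"twist":[0,0,0],"hand":40},{"translation":[0,0,0],"twist":[0,0,0],"hand":40},{"translation":[0,0,0],"twist":[0,0,0],"hand":40}]' 15
```

```text
time: 8.6
tool_pos: [0.4296, -0.1298, 0.0734]
tool_rot: [0.934, 1.551, 2.671]
contact_force: [0.2, 0.6, -0.1]
opening: 0.0596
time: 9.0
tool_pos: [0.4307, -0.1305, 0.0744]
tool_rot: [0.95, 1.554, 2.687]
contact_force: [0.9, -2.4, 2.3]
opening: 0.0446
```

```bash
python3 -m creep '[{"translation":[0,0,0],"twist":[0.14,0,0],"hand":40},{"translation":[-0.0003,0,0],"twist":[0.28,0,0],"hand":40},{"translation":[-0.0005,0,0],"twist":[0.42,0,0],"hand":40},{"translation":[-0.0007,0,0],"twist":[0.56,0,0],"hand":40},{"translation":[-0.0009,0,0],"twist":[0.7,0,0],"hand":40}]'
python3 -c "
from h import *
s=robot.observe();print(s['torque'],s['qpos'][5],toolT())"
```

```text
time: 9.5
tool_pos: [0.4311, -0.1309, 0.0757]
tool_rot: [1.661, 1.555, 2.692]
contact_force: [1.0, -3.2, -0.3]
opening: 0.0446
[-0.0694 -0.5041  0.1092] -1.4960400838088241 [[-0.014  -0.8579  0.5137  0.4311]
 [ 0.0068  0.5136  0.858  -0.1309]
 [-0.9999  0.0155 -0.0014  0.0757]
 [ 0.      0.      0.      1.    ]]
```

```bash
python3 -m creep '[{"translation":[0,0,0],"twist":[0.14,0,0],"hand":40},{"translation":[-0.0003,0,0],"twist":[0.28,0,0],"hand":40},{"translation":[-0.0005,0,0],"twist":[0.42,0,0],"hand":40},{"translation":[-0.0007,0,0],"twist":[0.56,0,0],"hand":40},{"translation":[-0.0009,0,0],"twist":[0.7,0,0],"hand":40}]'
python3 -m creep '[{"translation":[0,0,0],"twist":[0.14,0,0],"hand":40},{"translation":[-0.0003,0,0],"twist":[0.28,0,0],"hand":40},{"translation":[-0.0005,0,0],"twist":[0.42,0,0],"hand":40},{"translation":[-0.0007,0,0],"twist":[0.56,0,0],"hand":40},{"translation":[-0.0009,0,0],"twist":[0.7,0,0],"hand":40}]'
python3 -c "
from h import *
s=robot.observe();print(s['torque'],s['qpos'][5],toolT()[:,0])"
```

```text
time: 10.0
tool_pos: [0.4315, -0.1314, 0.0771]
tool_rot: [2.395, 1.557, 2.721]
contact_force: [-0.5, -3.3, 2.8]
opening: 0.0447
time: 10.5
tool_pos: [0.4313, -0.1316, 0.0782]
tool_rot: [3.122, 1.557, 2.741]
contact_force: [-1.3, -3.3, -1.0]
opening: 0.0445
[-0.4283 -0.1607  0.12  ] -0.08446289028295008 [-0.0129  0.0055 -0.9999  0.    ]
```

```bash
python3 -m creep '[{"translation":[0,0,0],"twist":[0.14,0,0],"hand":40},{"translation":[-0.0003,0,0],"twist":[0.28,0,0],"hand":40},{"translation":[-0.0005,0,0],"twist":[0.42,0,0],"hand":40},{"translation":[-0.0007,0,0],"twist":[0.56,0,0],"hand":40},{"translation":[-0.0009,0,0],"twist":[0.7,0,0],"hand":40}]'
python3 -m creep '[{"translation":[0,0,0],"twist":[0.14,0,0],"hand":40},{"translation":[-0.0003,0,0],"twist":[0.28,0,0],"hand":40},{"translation":[-0.0005,0,0],"twist":[0.42,0,0],"hand":40},{"translation":[-0.0007,0,0],"twist":[0.56,0,0],"hand":40},{"translation":[-0.0009,0,0],"twist":[0.7,0,0],"hand":40}]'
python3 -m creep '[{"translation":[0,0,0],"twist":[0.14,0,0],"hand":40},{"translation":[0,0,0],"twist":[0.28,0,0],"hand":40},{"translation":[0,0,0],"twist":[0.42,0,0],"hand":40},{"translation":[0,0,0],"twist":[0.56,0,0],"hand":40},{"translation":[0,0,0],"twist":[0.7,0,0],"hand":40}]'
python3 -c "
from h import *
s=robot.observe();print(s['torque'],s['qpos'][5],toolT()[:,0])"
```

```text
time: 11.0
tool_pos: [0.431, -0.1314, 0.0789]
tool_rot: [-2.465, 1.556, 2.732]
contact_force: [1.4, -1.5, -6.0]
opening: 0.0448
time: 11.5
tool_pos: [0.4308, -0.1309, 0.0794]
tool_rot: [-1.807, 1.555, 2.683]
contact_force: [2.6, 1.4, -7.4]
opening: 0.0447
time: 12.0
tool_pos: [0.4313, -0.1304, 0.0797]
tool_rot: [-1.181, 1.556, 2.603]
contact_force: [3.5, 3.1, -0.6]
opening: 0.0444
[ 0.7291 -0.7436  0.1108] 2.032867041562218 [-0.0129  0.0077 -0.9999  0.    ]
```

```bash
python3 -m creep '[{"translation":[0,0,0],"twist":[0.14,0,0],"hand":40},{"translation":[0,0,0],"twist":[0.28,0,0],"hand":40},{"translation":[0,0,0],"twist":[0.42,0,0],"hand":40},{"translation":[0,0,0],"twist":[0.49,0,0],"hand":40},{"translation":[0,0,0],"twist":[0.49,0,0],"hand":40}]'
python3 -m creep '[{"translation":[0,0,0],"twist":[0,0,0],"hand":65},{"translation":[0,0,0],"twist":[0,0,0],"hand":65},{"translation":[0,0,0],"twist":[0,0,0],"hand":65},{"translation":[-0.03,0,0],"twist":[0,0,0],"hand":65},{"translation":[-0.06,0,0],"twist":[0,0,0],"hand":65}]'
python3 -m creep '[{"translation":[0,0,0],"twist":[-0.15,0,0],"hand":0},{"translation":[0,0,0],"twist":[-0.3,0,0],"hand":0},{"translation":[0,0,0],"twist":[-0.45,0,0],"hand":0},{"translation":[0,0,0],"twist":[-0.6,0,0],"hand":0},{"translation":[0,0,0],"twist":[-0.75,0,0],"hand":0}]'
python3 -m creep '[{"translation":[0,0,0],"twist":[-0.15,0,0],"hand":0},{"translation":[0,0,0],"twist":[-0.3,0,0],"hand":0},{"translation":[0,0,0],"twist":[-0.45,0,0],"hand":0},{"translation":[0,0,0],"twist":[-0.6,0,0],"hand":0},{"translation":[0,0,0],"twist":[-0.75,0,0],"hand":0}]'
python3 -c "
from h import *
s=robot.observe();print(s['torque'],s['qpos'][5],toolT(),go([.430,-.13,.108]))"
```

```text
time: 12.5
tool_pos: [0.4319, -0.1303, 0.0801]
tool_rot: [-0.752, 1.557, 2.541]
contact_force: [0.8, 1.6, 0.8]
opening: 0.0447
time: 13.0
tool_pos: [0.4317, -0.1305, 0.1401]
tool_rot: [-0.72, 1.554, 2.574]
contact_force: [0.4, -0.9, 0.6]
opening: 0.0601
time: 13.5
tool_pos: [0.4315, -0.1305, 0.14]
tool_rot: [-1.467, 1.553, 2.584]
contact_force: [0.2, -0.2, -0.1]
opening: 0.0241
time: 14.0
tool_pos: [0.4312, -0.1304, 0.1399]
tool_rot: [-2.208, 1.553, 2.592]
contact_force: [0.4, 0.1, 0.3]
opening: 0.0004
[ 0.0823 -0.0853 -0.0068] 1.016883802309892 [[-0.0155  0.996   0.0875  0.4312]
 [ 0.0095  0.0877 -0.9961 -0.1304]
 [-0.9998 -0.0146 -0.0108  0.1399]
 [ 0.      0.      0.      1.    ]] [ 0.0319 -0.0007 -0.0001]
```

Turned about 4.73 rad, and the wrist is back near its working orientation. Press test on c, then a.

```bash
python3 -m creep '[{"translation":[0.02,0,0],"twist":[0,0,0],"hand":0},{"translation":[0.03,0,0],"twist":[0,0,0],"hand":0},{"translation":[0.032,0,0],"twist":[0,0,0],"hand":0},{"translation":[0.033,0,0],"twist":[0,0,0],"hand":0},{"translation":[0.033,0,0],"twist":[0,0,0],"hand":0}]'
python3 -m creep '[{"translation":[0.0007,0,0],"twist":[0,0,0],"hand":0},{"translation":[0.0007,0,0],"twist":[0,0,0],"hand":0}]'
python3 -m creep '[{"translation":[0.0007,0,0],"twist":[0,0,0],"hand":0},{"translation":[0.0007,0,0],"twist":[0,0,0],"hand":0}]'
```

```text
time: 14.5
tool_pos: [0.4309, -0.1302, 0.1072]
tool_rot: [-2.209, 1.553, 2.591]
contact_force: [0.0, -0.3, -0.3]
opening: 0.0002
time: 14.7
tool_pos: [0.4311, -0.1303, 0.1069]
tool_rot: [-2.213, 1.554, 2.587]
contact_force: [-0.0, 0.7, 0.6]
opening: 0.0009
time: 14.9
tool_pos: [0.4312, -0.1303, 0.1063]
tool_rot: [-2.214, 1.554, 2.586]
contact_force: [-0.9, 0.2, 0.3]
opening: 0.0006
```

```bash
python3 -m creep '[{"translation":[0.0007,0,0],"twist":[0,0,0],"hand":0},{"translation":[0.0007,0,0],"twist":[0,0,0],"hand":0}]'
python3 -m creep '[{"translation":[0.0006,0,0],"twist":[0,0,0],"hand":0},{"translation":[0.0006,0,0],"twist":[0,0,0],"hand":0}]'
```

```text
time: 15.1
tool_pos: [0.4311, -0.1303, 0.1055]
tool_rot: [-2.215, 1.554, 2.584]
contact_force: [-0.6, -0.1, -0.6]
opening: 0.0003
time: 15.3
tool_pos: [0.4312, -0.1303, 0.105]
tool_rot: [-2.215, 1.554, 2.585]
contact_force: [-0.4, -0.2, 2.2]
opening: 0.0005
```

```bash
python3 -m creep '[{"translation":[0.0005,0,0],"twist":[0,0,0],"hand":0},{"translation":[0.0005,0,0],"twist":[0,0,0],"hand":0}]'
python3 -m creep '[{"translation":[0,0,0],"twist":[0,0,0],"hand":0},{"translation":[0,0,0],"twist":[0,0,0],"hand":0}]'
python3 -m creep '[{"translation":[-0.04,0,0],"twist":[0,0,0],"hand":0},{"translation":[-0.06,0.0,0],"twist":[0,0,0],"hand":0},{"translation":[-0.07,0.045,0.012],"twist":[0,0,0],"hand":0},{"translation":[-0.07,0.09,0.025],"twist":[0,0,0],"hand":0},{"translation":[-0.07,0.135,0.037],"twist":[0,0,0],"hand":0}]'
python3 -c "
from h import *
print(go([.665,-.179,.112]))"
```

```text
time: 15.5
tool_pos: [0.4311, -0.1303, 0.1048]
tool_rot: [-2.213, 1.554, 2.586]
contact_force: [-1.5, 0.5, 5.4]
opening: 0.0003
time: 15.7
tool_pos: [0.4311, -0.1303, 0.1049]
tool_rot: [-2.213, 1.554, 2.587]
contact_force: [-1.6, -0.2, 3.9]
opening: 0.0004
time: 16.2
tool_pos: [0.5716, -0.1563, 0.1733]
tool_rot: [-2.224, 1.556, 2.575]
contact_force: [1.2, -0.7, 1.4]
opening: 0.0003
[0.06   0.0918 0.0313]
```

```bash
python3 -m creep '[{"translation":[0,0.045,0.016],"twist":[0,0,0],"hand":0},{"translation":[0.02,0.092,0.031],"twist":[0,0,0],"hand":0},{"translation":[0.05,0.092,0.031],"twist":[0,0,0],"hand":0},{"translation":[0.062,0.092,0.031],"twist":[0,0,0],"hand":0},{"translation":[0.062,0.092,0.031],"twist":[0,0,0],"hand":0}]'
python3 -c "
from h import *
print(go([.665,-.179,.1065]))"
```

```text
time: 16.7
tool_pos: [0.664, -0.1783, 0.1079]
tool_rot: [-2.188, 1.552, 2.612]
contact_force: [-1.1, -0.6, -0.8]
opening: 0.0005
[0.0014 0.001  0.0008]
```

```bash
python3 -m creep '[{"translation":[0.001,0.001,0.001],"twist":[0,0,0],"hand":0},{"translation":[0.0015,0.001,0.001],"twist":[0,0,0],"hand":0},{"translation":[0.0015,0.001,0.001],"twist":[0,0,0],"hand":0}]'
python3 -m creep '[{"translation":[0.0005,0,0],"twist":[0,0,0],"hand":0},{"translation":[0.0005,0,0],"twist":[0,0,0],"hand":0}]'
python3 -m creep '[{"translation":[0.0005,0,0],"twist":[0,0,0],"hand":0},{"translation":[0.0005,0,0],"twist":[0,0,0],"hand":0}]'
```

```text
time: 17.0
tool_pos: [0.665, -0.1792, 0.1078]
tool_rot: [-2.202, 1.553, 2.598]
contact_force: [-0.1, -0.4, 0.4]
opening: 0.0005
time: 17.2
tool_pos: [0.665, -0.1793, 0.1082]
tool_rot: [-2.211, 1.555, 2.588]
contact_force: [-0.1, 0.1, -0.5]
opening: 0.0006
time: 17.4
tool_pos: [0.665, -0.1794, 0.1078]
tool_rot: [-2.213, 1.555, 2.586]
contact_force: [-0.4, -0.4, -0.5]
opening: 0.0004
```

```bash
python3 -m creep '[{"translation":[0.001,0,0],"twist":[0,0,0],"hand":0},{"translation":[0.001,0,0],"twist":[0,0,0],"hand":0}]'
python3 -m creep '[{"translation":[0.0007,0,0],"twist":[0,0,0],"hand":0},{"translation":[0.0007,0,0],"twist":[0,0,0],"hand":0}]'
python3 -m creep '[{"translation":[0.0006,0,0],"twist":[0,0,0],"hand":0},{"translation":[0.0006,0,0],"twist":[0,0,0],"hand":0}]'
```

```text
time: 17.6
tool_pos: [0.6649, -0.1793, 0.1066]
tool_rot: [-2.209, 1.554, 2.59]
contact_force: [0.6, 1.2, -0.4]
opening: 0.0004
time: 17.8
tool_pos: [0.6648, -0.1792, 0.1057]
tool_rot: [-2.204, 1.554, 2.595]
contact_force: [1.0, -0.1, -0.3]
opening: 0.0003
time: 18.0
tool_pos: [0.6649, -0.1793, 0.1053]
tool_rot: [-2.206, 1.554, 2.594]
contact_force: [0.5, 0.7, 0.8]
opening: 0.0004
```

```bash
python3 -m creep '[{"translation":[0.0005,0,0],"twist":[0,0,0],"hand":0},{"translation":[0.0005,0,0],"twist":[0,0,0],"hand":0},{"translation":[0.0005,0,0],"twist":[0,0,0],"hand":0}]'
python3 -m creep '[{"translation":[0.0003,0,0],"twist":[0,0,0],"hand":0},{"translation":[0.0003,0,0],"twist":[0,0,0],"hand":0},{"translation":[0.0003,0,0],"twist":[0,0,0],"hand":0}]'
```

```text
time: 18.3
tool_pos: [0.665, -0.1793, 0.1051]
tool_rot: [-2.214, 1.555, 2.586]
contact_force: [-0.9, 0.7, 3.4]
opening: 0.0005
time: 18.6
tool_pos: [0.6651, -0.1793, 0.105]
tool_rot: [-2.217, 1.555, 2.583]
contact_force: [-0.7, 0.5, 4.2]
opening: 0.0003
```

```bash
python3 -m creep '[{"translation":[-0.03,0,0],"twist":[0,0,0],"hand":0},{"translation":[-0.03,-0.02,-0.04],"twist":[0,0,0],"hand":0},{"translation":[-0.03,-0.042,-0.08],"twist":[0,0,0],"hand":0},{"translation":[-0.03,-0.063,-0.12],"twist":[0,0,0],"hand":0},{"translation":[-0.03,-0.082,-0.15],"twist":[0,0,0],"hand":0}]'
python3 -m creep '[{"translation":[0.01,0,0],"twist":[0,0,0],"hand":0},{"translation":[0.01,0,0],"twist":[0,0,0],"hand":0}]'
python3 -c "
from h import *
print(go([.570,-.037,.1055]))"
```

```text
time: 19.1
tool_pos: [0.5691, -0.0352, 0.137]
tool_rot: [-2.215, 1.554, 2.585]
contact_force: [0.8, -0.4, -0.1]
opening: 0.0003
time: 19.3
tool_pos: [0.5681, -0.0344, 0.1258]
tool_rot: [-2.164, 1.552, 2.638]
contact_force: [0.9, -0.2, -0.1]
opening: 0.0003
[0.0202 0.002  0.0029]
```

```bash
python3 -m creep '[{"translation":[0.015,0.002,0.003],"twist":[0,0,0],"hand":0},{"translation":[0.02,0.002,0.003],"twist":[0,0,0],"hand":0},{"translation":[0.0205,0.002,0.003],"twist":[0,0,0],"hand":0},{"translation":[0.0205,0.002,0.003],"twist":[0,0,0],"hand":0}]'
python3 -m creep '[{"translation":[0.0005,0,0],"twist":[0,0,0],"hand":0},{"translation":[0.0005,0,0],"twist":[0,0,0],"hand":0},{"translation":[0.0005,0,0],"twist":[0,0,0],"hand":0}]'
```

```text
time: 19.7
tool_pos: [0.5705, -0.0382, 0.1052]
tool_rot: [-2.149, 1.552, 2.652]
contact_force: [0.1, -0.9, 0.7]
opening: 0.0003
time: 20.0
tool_pos: [0.5707, -0.0384, 0.1049]
tool_rot: [-2.151, 1.553, 2.649]
contact_force: [-0.6, -0.2, 3.1]
opening: 0.0005
```

```bash
python3 -m creep '[{"translation":[0.0003,0,0],"twist":[0,0,0],"hand":0},{"translation":[0.0003,0,0],"twist":[0,0,0],"hand":0},{"translation":[0.0003,0,0],"twist":[0,0,0],"hand":0}]'
python3 -m creep '[{"translation":[-0.045,0,0],"twist":[0,0,0],"hand":0},{"translation":[-0.065,-0.01,0.03],"twist":[0,0,0],"hand":0},{"translation":[-0.065,-0.025,0.075],"twist":[0,0,0],"hand":0},{"translation":[-0.065,-0.038,0.12],"twist":[0,0,0],"hand":0},{"translation":[-0.065,-0.052,0.165],"twist":[0,0,0],"hand":0}]'
python3 -m creep '[{"translation":[0,-0.012,0.045],"twist":[0,0,0],"hand":0},{"translation":[0,-0.018,0.066],"twist":[0,0,0],"hand":0},{"translation":[0.03,-0.018,0.066],"twist":[0,0,0],"hand":0},{"translation":[0.05,-0.018,0.066],"twist":[0,0,0],"hand":0},{"translation":[0.05,-0.018,0.066],"twist":[0,0,0],"hand":0}]'
python3 -c "
from h import *
print(go([.5235,-.273,.1055]))"
```

```text
time: 20.3
tool_pos: [0.5709, -0.0384, 0.1048]
tool_rot: [-2.156, 1.553, 2.644]
contact_force: [-2.0, 0.5, 4.6]
opening: 0.0002
time: 20.8
tool_pos: [0.5341, -0.2094, 0.1688]
tool_rot: [-2.147, 1.553, 2.654]
contact_force: [1.7, -0.0, -1.0]
opening: 0.0006
time: 21.3
tool_pos: [0.5193, -0.2755, 0.115]
tool_rot: [-2.178, 1.547, 2.623]
contact_force: [-0.9, 1.1, 0.1]
opening: 0.0005
[ 0.0095  0.0045 -0.002 ]
```

```bash
python3 -m creep '[{"translation":[0.005,0.0045,-0.002],"twist":[0,0,0],"hand":0},{"translation":[0.009,0.0045,-0.002],"twist":[0,0,0],"hand":0},{"translation":[0.0095,0.0045,-0.002],"twist":[0,0,0],"hand":0},{"translation":[0.0095,0.0045,-0.002],"twist":[0,0,0],"hand":0}]'
python3 -m creep '[{"translation":[0.0005,0,0],"twist":[0,0,0],"hand":0},{"translation":[0.0005,0,0],"twist":[0,0,0],"hand":0},{"translation":[0.0005,0,0],"twist":[0,0,0],"hand":0}]'
```

```text
time: 21.7
tool_pos: [0.5238, -0.2729, 0.106]
tool_rot: [-2.172, 1.548, 2.629]
contact_force: [-0.1, 0.5, -0.3]
opening: 0.0004
time: 22.0
tool_pos: [0.5239, -0.273, 0.1058]
tool_rot: [-2.171, 1.548, 2.63]
contact_force: [-0.2, -0.2, -0.6]
opening: 0.0003
```

```bash
python3 -m creep '[{"translation":[0.0007,0,0],"twist":[0,0,0],"hand":0},{"translation":[0.0007,0,0],"twist":[0,0,0],"hand":0},{"translation":[0.0007,0,0],"twist":[0,0,0],"hand":0}]'
python3 -m creep '[{"translation":[0.0004,0,0],"twist":[0,0,0],"hand":0},{"translation":[0.0004,0,0],"twist":[0,0,0],"hand":0},{"translation":[0.0004,0,0],"twist":[0,0,0],"hand":0}]'
python3 -m creep '[{"translation":[0.0003,0,0],"twist":[0,0,0],"hand":0},{"translation":[0.0003,0,0],"twist":[0,0,0],"hand":0},{"translation":[0.0003,0,0],"twist":[0,0,0],"hand":0}]'
```

```text
time: 22.3
tool_pos: [0.524, -0.2731, 0.1053]
tool_rot: [-2.168, 1.548, 2.633]
contact_force: [0.0, 0.1, 1.0]
opening: 0.0004
time: 22.6
tool_pos: [0.524, -0.2731, 0.1051]
tool_rot: [-2.166, 1.549, 2.635]
contact_force: [-0.7, -0.2, 3.9]
opening: 0.0005
time: 22.9
tool_pos: [0.524, -0.2732, 0.105]
tool_rot: [-2.163, 1.549, 2.637]
contact_force: [-0.8, 0.2, 5.3]
opening: 0.0002
```

At 4 N all four corners rest at 0.1048–0.1051 and are stiff. I'll back off and take a last look.

```bash
python3 -m creep '[{"translation":[-0.05,0,0],"twist":[0,0,0],"hand":0},{"translation":[-0.1,0,0],"twist":[0,0,0],"hand":0},{"translation":[-0.15,0,0],"twist":[0,0,0],"hand":0},{"translation":[-0.15,0,0],"twist":[0,0,0],"hand":0}]'
python3 - <<'E'
from h import *
im=robot.read_camera('wrist');t=robot.read_camera('top')
T=toolT();u,v=map(int,proj('wrist',[.617,-.108,.064],T));x,y=map(int,proj('wrist',[.5,-.084,.064],T));print(u,v,x,y)
c=lambda i,a,b,r:cv2.resize(i[max(b-r,0):max(b-r,0)+2*r,max(a-r,0):max(a-r,0)+2*r],(390,390),interpolation=2)
cv2.imwrite('pics/f.png',np.hstack([c(im,(u+x)//2,(v+y)//2,75),c(t,387,188,75)]))
E
```

```text
time: 23.3
tool_pos: [0.5294, -0.2763, 0.2623]
tool_rot: [-2.007, 1.562, 2.795]
contact_force: [-0.3, -0.2, -1.0]
opening: 0.0007
150 71 135 189
```

View pics/f.png

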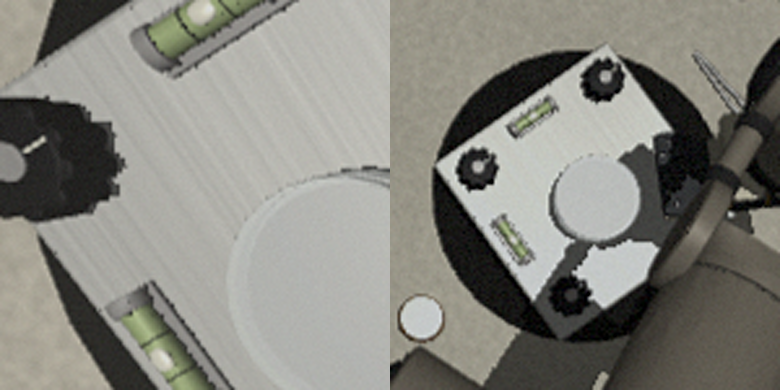

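The bubbles now lie between their lines, the dishes stand in the middle, and the jar and forceps are where they were. Handing in.

```bash
python3 -c "
from cell import robot
print(robot.hand_in(),robot.observe()['time'])"
```

```text
the job is handed in; nothing more can be done
the job is handed in; nothing more can be done
```

The table now stands level on all four feet by my checks, and the job is handed in; no verdict is reported.

- **Finding the screw:** the bubbles showed the table leaning on corner c. Pressed at about 4 N, c rested 6.0 mm lower than a, so foot c was about 6 mm short.
- **Turning it:** I turned knob c about 4.73 rad (0.75 turn) clockwise in a single grip.
- **Press test afterwards:** the fingertip heights at about 4 N were 0.1050 (a), 0.1048 (b), 0.1049 (c) and 0.1051 m (d). Each corner was stiff and did not rock. I did not test an upward pull.
- **Last picture:** both bubbles lay between their lines as far as the crop shows. The dishes were near the middle, and the jar and forceps looked undisturbed. Knob d was hidden behind the arm in that view.
- **Time and disagreements:** the job took about 23 s of the 72 s, and none of the checks failed or disagreed.

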